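# Load a sample bottle and dock its carrier over the lip

## Task

Stand the red-capped sample bottle in the empty well of the blue carrier. Then push the carrier, sliding it without lifting it, up the ramp and over the yellow lip until it drops onto the deck, and press it on against the red sprung plunger until the plunger gives a little, but gently, never bottoming it out. Let go with both bottles upright in the docked carrier, and leave the other things alone.

Things in the scene. Friction and masses are not known exactly. Their poses are not given: they have to be found in the camera images.
- dock: Fixed docking base on the bench; origin: middle of the ramp's foot; x is the push direction (up the ramp), z up. Ramp x = 0 to 65 mm, rising from the bench to 12 mm. Flat deck 7 mm above the bench from 73 to 238 mm. Slick side rails, 22 mm above the bench, leave a channel 132 mm wide from x = 45 mm on, flaring to about 170 mm at the ramp's foot.
- lip (a point): Middle of the yellow lip's rear top edge, 73 mm along the dock: the lip spans dock x = 65 to 73 mm, its top 12 mm above the bench, with a sharp 5 mm step down to the deck behind it. Axes as the dock's.
- plunger (a joint): Red-tipped plunger of the end stop on the deck, on the centre line, 25 mm above the bench: m pushed in, 0 = at rest, 0.007 = bottomed, 2.5 N per mm, no preload; 2 to 5 mm (5 to 12 N above the 1 to 4 N of sliding) is right. The stop's setting differs each time and is not reported: the carrier meets it when its push face is 4 to 16 mm beyond the lip's rear edge.
- carrier: Loose blue bottle carrier, about 0.45 kg, 92 (x) x 126 (y) x 30 mm, with a raised push plate (6 mm thick, 110 wide, top 48 mm up) on its rear edge. Origin: centre of its underside; x forward to the dock, y left. Two round wells, 54 mm wide, 22 deep, floors 8 mm up, at y = +31 mm (empty) and -31 mm (holds a bottle). On two slick round-nosed skids. Starts before the ramp, askew.
- free_well (a point): Centre of the floor of the carrier's empty well.
- push_face (a point): Middle of the carrier's flat rear face (faces -x of the carrier), 24 mm above its underside: where to push.
- red_cap_bottle: Sample bottle with red cap and red-banded label, upright on the bench, 48 mm in diameter, 90 mm tall, about 0.08 kg; origin at the centre of its underside. The cap is 43 mm in diameter and takes up the top 17 mm.
- racked_bottle: Similar sample bottle with a black cap, 48 mm in diameter, 90 mm tall, standing in the carrier's other well; it rides along. Origin at the centre of its underside.
- black_cap_bottle: Smaller bystander bottle with black cap and blue-banded label, 42 mm in diameter, 78 mm tall, on the bench; not to be moved. Origin at the centre of its underside.
- dish_a: Aluminium weighing dish, 59 mm in diameter, 13 mm high, bystander. Origin at the centre of its underside.
- dish_b: Another such dish, bystander.
- timer: Grey bench timer, 62 x 66 x 19 mm, bystander. Origin at the centre of its underside.
Not all that is in view belongs to the job. Of the things that look like the carrier, take the one that is nearest to the robot's base at the start.

How it is judged:
On the way, in this order (a step that is already met when the one before it is completed fails the run):
1. the red-capped bottle stands in the carrier's empty well, released (horizontal distance between red_cap_bottle and free_well below 0.007 m and z of red_cap_bottle in the frame of carrier below 0.012 m and angle between red_cap_bottle's own z axis and vertical below 0.2 rad and contact force between the fingers and red_cap_bottle below 0.1 N), for 0.2 s.
2. the carrier has dropped behind the lip onto the deck (x of push_face in the frame of dock between 0.0725 and 0.098 m and z of carrier in the frame of dock below 0.0095 m and angle between carrier's own z axis and vertical below 0.04 rad and angle between the x axis of carrier and the x axis of dock, either way round below 0.06 rad), for 0.1 s.
3. the carrier presses the plunger in by at least 1 mm (all of step 2 and value of joint plunger above 0.001 m), for 0.2 s.
At the end, for the whole second after the job is handed in: Carrier at rest, flat on the deck behind the lip (push face 72.5 to 98 mm along the dock, straight within 0.06 rad), after pressing the plunger 1 mm or more for 0.2 s; red-capped bottle within 7 mm of its well centre, black-capped one in the other well, both upright within 0.2 rad (all of step 2 and horizontal distance between red_cap_bottle and free_well below 0.007 m and z of each of red_cap_bottle, racked_bottle in the frame of carrier below 0.012 m and angle between each of red_cap_bottle, racked_bottle's own z axis and vertical below 0.2 rad and horizontal distance between racked_bottle and carrier below 0.042 m and linear speed of each of carrier, red_cap_bottle below 0.01 m/s); the robot touches nothing.
It fails at once if the plunger is pressed in more than 6 mm (all but bottomed) (value of joint plunger above 0.006 m).
It fails at once if the robot pushes on the carrier with more than 25 N (contact force between any of the fingers, the arm and carrier above 25 N).
It fails at once if the carrier is lifted (its origin more than 30 mm above the bench) or tipped by more than 0.4 rad (height (world z) of carrier above 0.03 m or angle between carrier's own z axis and vertical above 0.4 rad).
It fails at once if a bottle is knocked over, or the red-capped one dropped into the well from more than about 20 mm (angle between red_cap_bottle's own z axis and vertical above 0.9 rad or angle between racked_bottle's own z axis and vertical above 0.6 rad or (horizontal distance between red_cap_bottle and free_well below 0.03 m and linear speed of red_cap_bottle above 0.6 m/s and contact force between the fingers and red_cap_bottle below 0.1 N)).
It fails at once if a bystander is moved by more than 20 mm (distance of any of black_cap_bottle, dish_a, dish_b, timer from where it was at the start of the episode above 0.02 m).
It also fails if it takes over 72 s, if anything falls off the work surface, if the arm or the gripper's body presses on something with over 40 N, if the wrist force passes 120 N, or if a joint passes its speed limit or range.

## Robot

A 6-joint arm with a two-finger parallel gripper is mounted at the origin on a cart in front of the work surface, level with it; the furniture and walls round the work are solid. World frame = base frame: x ahead of the robot, y to its left, z up, the work surface at z = 0. Lengths are in m, angles in rad, forces in N, time in s.
With the tool pointing down it reaches from about 0.375 to 0.925 m from the base axis. Payload 5.7 kg.
Tool frame: the origin (TCP) lies between the finger pads; the fingertips stand 11 mm ahead of it and the grasp point (between the pads) lies 8 mm behind it (tcp_to_tips is the y of the fingertips in the tool frame, in m); y points along the fingers, z is the direction in which the jaws open and shut, and the axes are right-handed (so a half turn about y gives the same grasp; the last joint's range is limited). The gripper opens to 88 mm and grips with 3 to 60 N. Pads are 20 mm wide; open, the fingers measure 115 mm over their backs; the gripper's body (75 mm by 178 mm) begins 61 mm behind the grasp point.
Start: joints at [-1.284, 0.359, 1.51, -0, 1.272, -0.115], TCP at [0.235, -0.552, 0.234] pointing down, gripper open.
Joint ranges: [-2.97, 2.97], [-1.01, 2.36], [0.21, 2.38], [-0.96, 4.11], [0.2, 2.71], [-2.98, 2.98]. Speed limits (rad/s): [2.39, 2.39, 3.14, 3.14, 3.14, 3.14].

## Interface

Orientations are given as [roll, pitch, yaw] about the fixed x, y, z axes, in that order (R = Rz(yaw) Ry(pitch) Rx(roll)).
In Python, from workcell import * gives the robot as it stands. The module is installed in compiled form; this text tells all that it offers. Calls block until the motion is done:
- move_to(position, orientation): joint-space move of the TCP to a pose.
- line_to(position, rotation=None, speed=0.15, threshold=None): straight line of the TCP; rotation=None keeps the orientation; speed is the mean speed in m/s. With threshold (N) it stops when the force on the tool has changed by that much, and returns True; else False.
- movej(angles): joint-space move.
- set_gripper(opening, effort=None): finger opening in m; effort is the grip in N (None keeps the last); returns when the fingers have stopped.
- hold(seconds).
- solve_ik(position, orientation): joint angles nearest the present ones, or None.
- get_obs(): the state.
- snapshot(name): name is "scene" or "top"; returns a dict with "pixels" (420x560x3 uint8, red, green, blue), "depth" (420x560 float32, m along the optical axis (not along the pixel's ray), 0 where there is no reading), "intrinsics" (3x3 intrinsics, pixels), "xyz" and "attitude" of the camera in the world. Camera axes: x right, y up, looking along -z (the intrinsics and any distortion apply to the point x, -y, -z); pixel columns grow to the right and rows downward; lengths in m; the calibration is good to about 2 mm. A picture is of the moment at which its call begins.
A pose or a line that the arm cannot do raises IKError and nothing moves.
- job_done(): hands the job in, once; it reports no verdict.
Trained networks look in a picture, given as the dict that the camera call returned (one of the last four; its "shot" number tells which), for a name from the list of things; names that differ only in an ending like _2 or _b are one class to them, and where a whole thing is asked for, a point or a joint stands for the part that bears it (a point fixed in the world has none). Each returns a list of dicts, best first, with "confidence" (0 to 1); they miss things now and then, are a little off and sometimes report something else, mostly with a low value. They report only what shows in the picture. A call takes as long as a camera call. They do not tell look-alikes from the thing itself.
- boxes_of(picture, query): "xy" ([column, row] as shares, 0 to 1, of the picture: columns of its width, rows of its height, amid what is visible of it).
- cut_out(picture, query): "pixels" (420x560 bool, what is visible of it) and "xy" ([column, row] as shares, 0 to 1, of the picture: columns of its width, rows of its height, amid what is visible of it).
- mark_of(picture, query): "xy" ([column, row] as shares, 0 to 1, of the picture: columns of its width, rows of its height: a listed point, or the origin of a listed thing).
The state is a dict: "clock": time; "q": joint angles; "qvel": joint speeds; "effort": joint torques, N m; "eef_pos": TCP position; "ee_rot": TCP orientation; "force": force on the tool from outside, world axes, zero at the start; "wrist_torque": the same for the moment, N m; "gripper_width": finger opening in m.
Only numpy, scipy, OpenCV 4.12 (cv2) and the standard library are available. Lean on these libraries where they do the work, as an engineer would, in place of code of your own. Each camera call takes 0.05 s, during which the arm holds its last target.

## Working session

There is one attempt and no reset: what is moved stays moved. The work goes in short steps, each a Python script; the robot and the scene stay as the last script left them, time stands still between calls to the robot, and variables do not carry over. Pictures are saved under pics/ and viewed, and the job is handed in when it is done.

```bash
mkdir -p pics; ls; python3 - <<'E'
from workcell import *
import cv2,numpy as np,pickle
o=get_obs();print(o)
for n in ["top","scene"]:
    s=snapshot(n);cv2.imwrite(f"pics/{n}0.png",s["pixels"][:,:,::-1]);pickle.dump(s,open(f"pics/{n}0.pkl","wb"))
    print(n,s["intrinsics"],s["xyz"],s["attitude"],s.keys())
    for q in ["carrier","dock","red_cap_bottle","free_well","push_face","lip"]:
        print(q,[(np.round(np.array(d["xy"])*[560,420],1),round(d["confidence"],2)) for d in mark_of(s,q)])
E
```

```text
pics
{'clock': 0.0, 'q': array([-1.28411113e+00,  3.59512063e-01,  1.51143743e+00, -5.13268971e-06,
        1.27247474e+00, -1.15083557e-01]), 'qvel': array([ 1.33253219e-03,  4.99629991e-04,  4.74106945e-04, -9.05166869e-05,
        6.40517012e-04, -1.68798868e-03]), 'effort': array([ 3.21567813e-04, -5.15363288e+01, -2.70736581e+01,  6.76534697e-02,
        3.53558734e-02, -1.41603441e-04]), 'eef_pos': array([ 0.23443809, -0.55157659,  0.23280346]), 'ee_rot': array([-1.57261635e+00,  2.05448447e-04, -2.73982258e+00]), 'force': array([0.14666569, 0.1580357 , 0.09147853]), 'wrist_torque': array([0.04084336, 0.02375582, 0.00964674]), 'gripper_width': 0.08776180943237157}
top [[432.0847581    0.         278.11733157]
 [  0.         432.0847581  208.35901092]
 [  0.           0.           1.        ]] [0.48194934 0.06414121 1.01742946] [ 0.06183522 -0.02689692 -1.58925547] dict_keys(['pixels', 'depth', 'intrinsics', 'xyz', 'attitude', 'shot'])
carrier [(array([262.8, 220.5]), 0.81), (array([190.2, 288. ]), 0.71), (array([353.1, 155.8]), 0.64)]
dock [(array([265.9, 197.8]), 0.96), (array
[... 203 characters left out ...]
39.8]), 0.66)]
lip [(array([266.8, 163.2]), 0.77)]
scene [[485.88759579   0.         279.55298319]
 [  0.         485.88759579 208.25155753]
 [  0.           0.           1.        ]] [-0.52693721  0.54865623  0.71699427] [ 1.06166041 -0.024366   -1.9821946 ] dict_keys(['pixels', 'depth', 'intrinsics', 'xyz', 'attitude', 'shot'])
carrier [(array([326. , 194.1]), 0.95)]
dock [(array([273.3, 221.2]), 0.62)]
red_cap_bottle []
free_well [(array([269.3, 230.7]), 0.96), (array([335.4, 194.6]), 0.84)]
push_face [(array([281.2, 236. ]), 0.86), (array([328.3, 186.1]), 0.56), (array([243.8, 274.9]), 0.42)]
lip [(array([265.6, 205.6]), 0.8), (array([199.2, 242.1]), 0.29), (array([243.8, 276.5]), 0.15)]
```

View pics/top0.png

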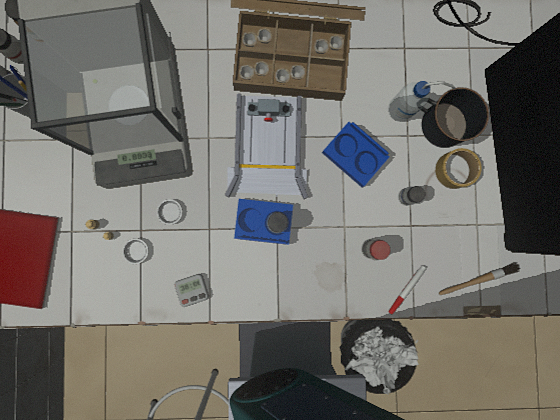

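View pics/scene0.png

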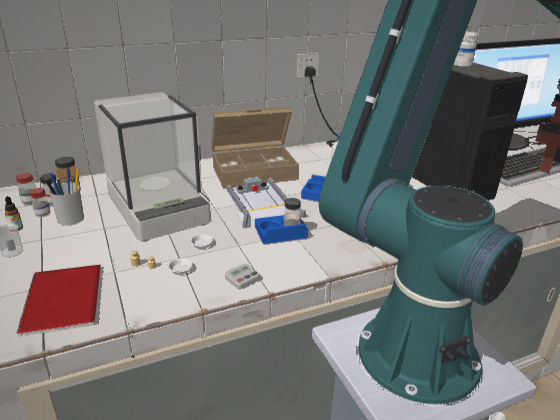

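The top view shows the carrier, with a black-capped bottle in its right well, at px (265,221) and the dock ahead of it. The lip is at (268,167), the red-capped bottle at (377,249), and a look-alike carrier at (357,154). The bystanders are off to the sides. I'll turn these into world positions next.

```bash
cat > h.py <<'E'
import numpy as np,cv2
from scipy.spatial.transform import Rotation as Ro
def cloud(s):
    K=s["intrinsics"];d=s["depth"];v,u=np.mgrid[0:d.shape[0],0:d.shape[1]]
    p=np.stack([(u-K[0,2])/K[0,0]*d,-(v-K[1,2])/K[1,1]*d,-d],-1)
    w=p@Ro.from_euler('xyz',s["attitude"]).as_matrix().T+s["xyz"]
    w[d==0]=np.nan
    return w
def rect(pts): return cv2.minAreaRect((pts[:,:2]*1000).astype(np.float32))
E
python3 - <<'E'
import pickle,numpy as np,cv2
from h import *
np.set_printoptions(precision=4,suppress=True)
s=pickle.load(open("pics/top0.pkl","rb"));w=cloud(s);hsv=cv2.cvtColor(s["pixels"],cv2.COLOR_RGB2HSV)
H,S,V=[hsv[...,i].astype(int) for i in range(3)]
def reg(m,a):
    r=np.zeros_like(m);r[a[2]:a[3],a[0]:a[1]]=1;return m&r
Z=w[...,2]
tb=np.ones(Z.shape,bool)
for a in [(210,230,200,300),(300,345,210,280),(150,170,250,260),(320,330,120,200)]:
    print("bench",np.nanmedian(Z[a[2]:a[3],a[0]:a[1]]))
blue=(H>100)&(H<130)&(S>120)
m=reg(blue,(228,305,190,250)); p=w[m];p=p[~np.isnan(p[:,0])]
print("carrier n",len(p),np.percentile(p[:,2],[2,10,50,90,98]))
c=p[(p[:,2]>.024)&(p[:,2]<.036)];print("top30",len(c),rect(c))
c=p[(p[:,2]>.040)&(p[:,2]<.055)];print("plate",len(c),c.mean(0),rect(c), np.linalg.eigh(np.cov(c[:,:2].T))[1][:,1])
# caps
for n,a in [("racked",(255,305,200,245)),("red",(355,400,230,270)),("bcap",(395,435,175,215))]:
    m=reg(Z>.065,a);p=w[m];print(n,len(p),np.median(p[:,2]) if len(p) else 0, p.mean(0) if len(p) else 0, cv2.minEnclosingCircle((p[:,:2]*1000).astype(np.float32)) if len(p) else 0)
# lip
m=reg((H>18)&(H<35)&(S>120)&(V>100),(235,310,150,180));p=w[m];p=p[~np.isnan(p[:,0])]
print("lip",len(p),p.mean(0),rect(p),np.linalg.eigh(np.cov(p[:,:2].T))[1][:,1])
m=reg((Z>.018)&(Z<.026),(225,315,95,200));p=w[m]
print("rails",len(p))
for k in (1,):
    y0=np.median(p[:,1])
    for q in (p[p[:,1]>y0],p[p[:,1]<y0]):print(q.mean(0),rect(q))
im=cv2.resize(s["pixels"][85:265,220:400,::-1],None,fx=3.3,fy=3.3,interpolation=cv2.INTER_CUBIC);cv2.imwrite("pics/crop0.png",im)
E
```

```text
bench -0.0007424565257359017
bench -0.0006753102826668744
bench -0.00040153390970976144
bench -0.0006871588449346433
carrier n 1702 [0.0049 0.0069 0.0288 0.0323 0.0481]
top30 1153 ((514.6114501953125, 70.78087615966797), (124.57608795166016, 90.8050537109375), 82.9026107788086)
plate 109 [0.4715 0.0744 0.047 ] ((471.51092529296875, 75.3617935180664), (106.3286361694336, 5.009350776672363), 82.87556457519531) [0.1257 0.9921]
racked 341 0.09663367910669396 [0.5089 0.04   0.0936] ((509.852294921875, 39.648292541503906), 23.75400161743164)
red 329 0.088685936484308 [ 0.4464 -0.1796  0.0881] ((446.3109130859375, -181.0878448486328), 21.459091186523438)
bcap 234 0.0767872961334426 [ 0.5664 -0.268   0.0763] ((566.6860961914062, -269.1901550292969), 18.460479736328125)
lip 170 [0.6432 0.061  0.0114] ((643.4933471679688, 60.13279342651367), (126.70319366455078, 8.04065990447998), 87.75843811035156) [0.0416 0.9991]
rails 959
[0.6983 0.1266 0.0217] ((688.2913818359375, 101.62948608398438), (83.98555755615234, 240.28564453125), 82.55415344238281)
[ 0.6977 -0.0118  0.0216] ((691.6568603515625, 6.486991882324219), (97.38135528564453, 244.81048583984375), 84.82266998291016)
```

View pics/crop0.png

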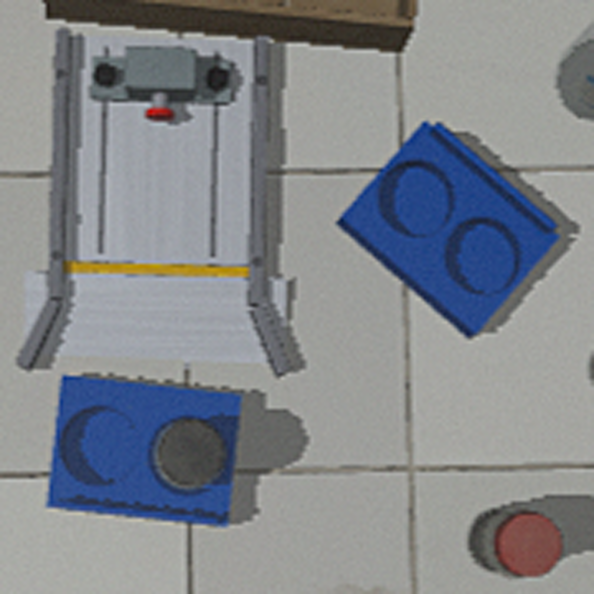

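Carrier: centre about (0.514, 0.070), yaw about −0.125. Two independent fits agree within 1 mm. The red cap fits a radius of 21.5 mm, as it should. Now I'll pick up the bottle with the jaws along the carrier's x, so the fingers clear the neighbouring bottle.

```bash
python3 - <<'E'
from workcell import *
import numpy as np,cv2,pickle
from h import *
np.set_printoptions(precision=4,suppress=True)
s=pickle.load(open("pics/top0.pkl","rb"));w=cloud(s);Z=w[...,2]
def circ(a,zl):
    m=np.zeros(Z.shape,bool);m[a[2]:a[3],a[0]:a[1]]=1;m&=Z>zl
    p=w[m];return p.mean(0),cv2.minEnclosingCircle((p[:,:2]*1000).astype(np.float32))
print(circ((355,400,230,270),.084),circ((255,305,200,245),.092))
# rails
m=np.zeros(Z.shape,bool);m[95:172,225:315]=1;m&=(Z>.019)&(Z<.026)&(w[...,0]>.63)
p=w[m];y0=.06
for q in (p[p[:,1]>.1],p[p[:,1]<.02]):
    q=q[q[:,0]>.655]
    k=np.polyfit(q[:,0],q[:,1],1);print("rail slope",k[0],"y at lip",np.polyval(k,.6435),q[:,0].min(),q[:,0].max(),np.std(q[:,1]-np.polyval(k,q[:,0])))
b=np.array([.4464,-.1805]);yaw=-1.696
ori=[-np.pi/2,0,yaw]
move_to([b[0],b[1],.19],ori)
line_to([b[0],b[1],.058],speed=.12)
set_gripper(.0,20); print(get_obs()["gripper_width"],get_obs()["force"])
line_to([b[0],b[1],.20],speed=.15)
o=get_obs();print(o["clock"],o["gripper_width"],o["eef_pos"],o["q"])
for n in("top","scene"):
    s=snapshot(n);cv2.imwrite(f"pics/{n}1.png",s["pixels"][:,:,::-1]);pickle.dump(s,open(f"pics/{n}1.pkl","wb"))
E
```

```text
(array([ 0.4461, -0.1807,  0.0889]), ((446.205322265625, -181.20339965820312), 21.402042388916016)) (array([0.5095, 0.0397, 0.097 ]), ((509.5308532714844, 39.75249481201172), 20.807138442993164))
rail slope -0.041062192952595694 y at lip 0.13048845159587186 0.6570905569457329 0.8109569589156721 0.002901767658354993
rail slope -0.016786420195739657 y at lip -0.011586390664229122 0.6552711019150899 0.8100158253141421 0.009983831208228279
0.046701499435730674 [ 0.1402 -1.5406  0.4259]
5.3583 0.046409689416440476 [ 0.4457 -0.1801  0.1992] [-0.5279  0.2265  1.8027 -0.      1.1141 -0.4026]
```

View pics/top1.png

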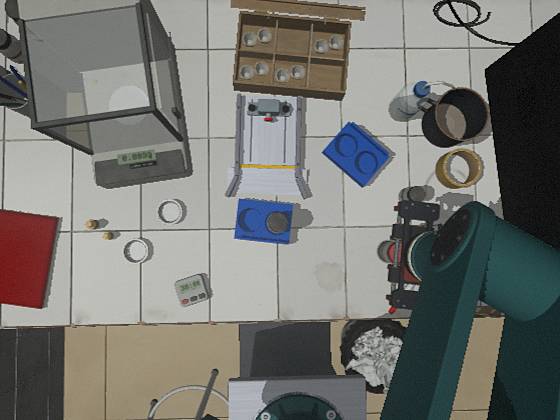

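View pics/scene1.png

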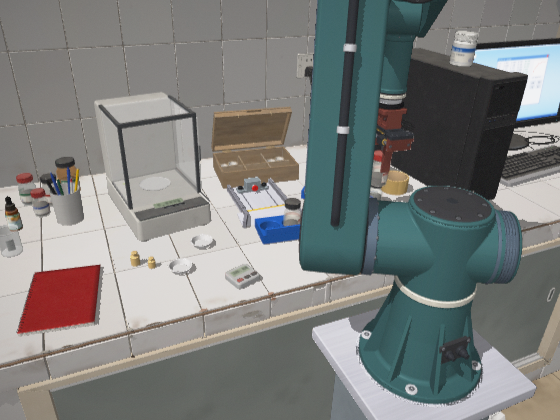

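The rails and lip agree on a dock yaw of about −0.041. The bottle is held: width 46.4 mm, and its reddish cap shows beside the gripper at (388,250). Now I'll carry it above the empty well.

```bash
python3 - <<'E'
from workcell import *
import numpy as np,cv2,pickle
from h import *
np.set_printoptions(precision=4,suppress=True)
wl=np.array([.5183,.1010]);ori=[-np.pi/2,0,-1.696]
move_to([wl[0],wl[1],.20],ori)
line_to([wl[0],wl[1],.105],speed=.12)
hold(.2)
o=get_obs();print(o["clock"],o["gripper_width"],o["eef_pos"],o["force"])
for n in("top","scene"):
    s=snapshot(n);cv2.imwrite(f"pics/{n}2.png",s["pixels"][:,:,::-1]);pickle.dump(s,open(f"pics/{n}2.pkl","wb"))
a=s["pixels"][130:290,190:390,::-1];cv2.imwrite("pics/scene2c.png",cv2.resize(a,None,fx=4,fy=3.7,interpolation=cv2.INTER_CUBIC))
E
```

```text
7.7167 0.04663081158404353 [0.5189 0.1011 0.1058] [-0.0074 -0.4597 -1.1964]
```

View pics/top2.png

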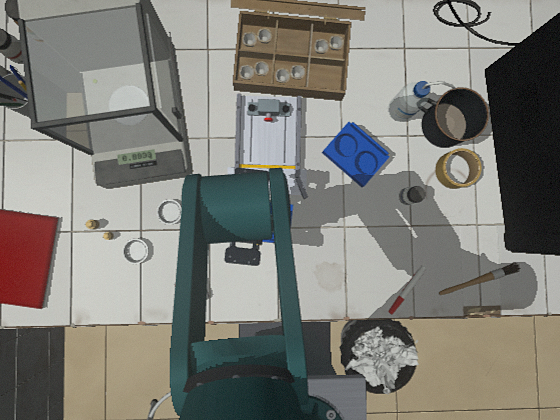

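View pics/scene2c.png

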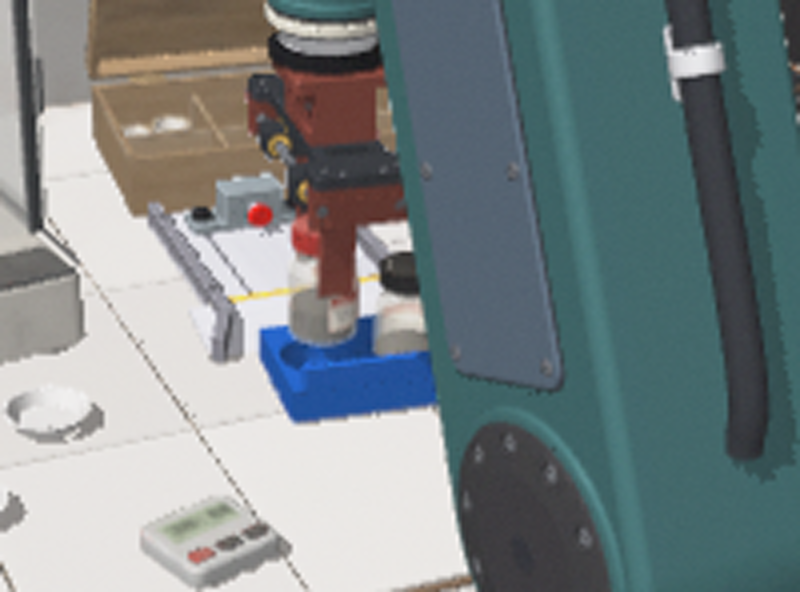

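The scene view shows the bottle poised just above the left well, with its bottom at crop (322,335). Lowering it slowly under a force guard.

```bash
python3 - <<'E'
from workcell import *
import numpy as np,cv2,pickle
from h import *
np.set_printoptions(precision=4,suppress=True)
wl=np.array([.5183,.1010])
r=line_to([wl[0],wl[1],.062],speed=.04,threshold=4)
o=get_obs();print(r,o["clock"],o["gripper_width"],o["eef_pos"],o["force"])
s=snapshot("scene");cv2.imwrite("pics/scene3.png",s["pixels"][:,:,::-1])
a=s["pixels"][130:290,190:390,::-1];cv2.imwrite("pics/scene3c.png",cv2.resize(a,None,fx=4,fy=3.7,interpolation=cv2.INTER_CUBIC))
E
```

```text
True 8.7167 0.046376606274489904 [0.5183 0.1009 0.0657] [-0.1079 -0.6411  2.2962]
```

View pics/scene3c.png

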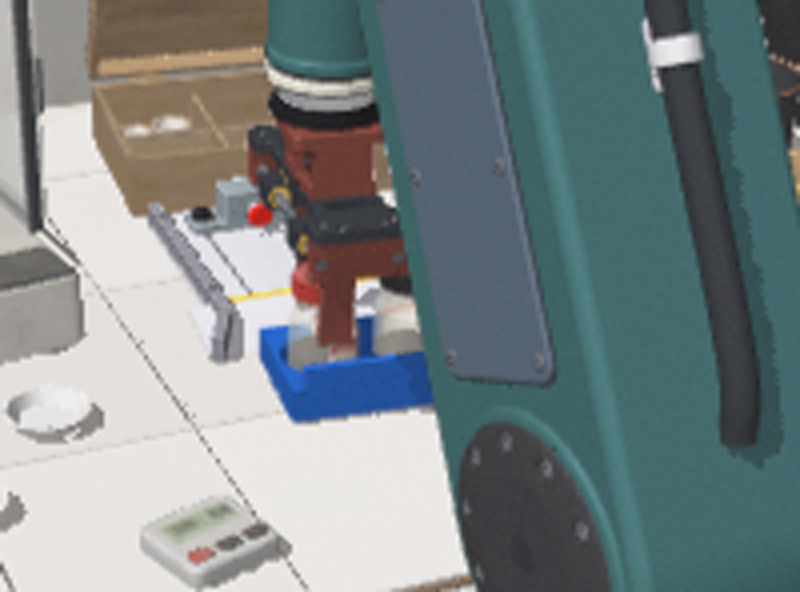

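It touched down at TCP z 0.0657, against 0.066 expected for the floor of the well, so it's seated. Releasing, backing off and re-measuring.

```bash
cat >> h.py <<'E'
def measure(s,verbose=True,win=(215,320,90,255)):
    w=cloud(s);Z=w[...,2];hsv=cv2.cvtColor(s["pixels"],cv2.COLOR_RGB2HSV).astype(int);H,S=hsv[...,0],hsv[...,1]
    m=np.zeros(Z.shape,bool);m[win[2]:win[3],win[0]:win[1]]=1
    bl=m&(H>100)&(H<130)&(S>120)
    out={}
    p=w[bl&(Z>.04)&(Z<.066)]
    e=np.linalg.eigh(np.cov(p[:,:2].T))[1][:,1]; e=e*np.sign(e[1]); out["plate"]=p.mean(0);out["yaw_plate"]=np.arctan2(-e[0],e[1]);out["plate_rect"]=rect(p)
    c=w[bl&(Z>.024)&(Z<.042)];out["top_rect"]=rect(c)
    q=w[m&(Z>.088)];lab=None
    mm=(m&(Z>.088)&(Z<.12)).astype(np.uint8);n,l,st,ce=cv2.connectedComponentsWithStats(mm)
    out["caps"]=[(w[l==i].mean(0),hsv[l==i].mean(0),st[i,4],cv2.minEnclosingCircle((w[l==i][:,:2]*1000).astype(np.float32))) for i in range(1,n) if st[i,4]>60]
    return out
E
python3 - <<'E'
from workcell import *
import numpy as np,cv2,pickle
from h import *
np.set_printoptions(precision=4,suppress=True)
set_gripper(.062)
print(get_obs()["gripper_width"],get_obs()["force"])
p=get_obs()["eef_pos"]
line_to([p[0],p[1],.20],speed=.12)
move_to([.40,-.22,.22],[-np.pi/2,0,-1.9])
s=snapshot("top");cv2.imwrite("pics/top4.png",s["pixels"][:,:,::-1]);pickle.dump(s,open("pics/top4.pkl","wb"))
cv2.imwrite("pics/crop4.png",cv2.resize(s["pixels"][85:265,200:380,::-1],None,fx=3.3,fy=3.3,interpolation=cv2.INTER_CUBIC))
for k,v in measure(s).items():print(k,v)
print(get_obs()["clock"],get_obs()["q"])
E
```

```text
0.06165260453840074 [-0.1209  0.0025 -0.8988]
plate [0.4722 0.0741 0.0478]
yaw_plate -0.11550449871337852
plate_rect ((494.4150085449219, 72.34416961669922), (105.79145050048828, 50.975589752197266), 82.55955505371094)
top_rect ((514.48193359375, 70.68390655517578), (124.66740417480469, 90.98136138916016), 82.70008850097656)
caps [(array([0.5173, 0.1   , 0.097 ]), array([  8.4   , 107.823 , 129.2918]), np.int32(305), ((517.4584350585938, 99.95926666259766), 21.03176498413086)), (array([0.5095, 0.0397, 0.0969]), array([44.6512, 12.4518, 76.4751]), np.int32(301), ((509.55126953125, 39.73928451538086), 20.805437088012695))]
11.8583 [-0.6526  0.1661  1.8239  0.0004  1.1518 -0.3248]
```

View pics/crop4.png

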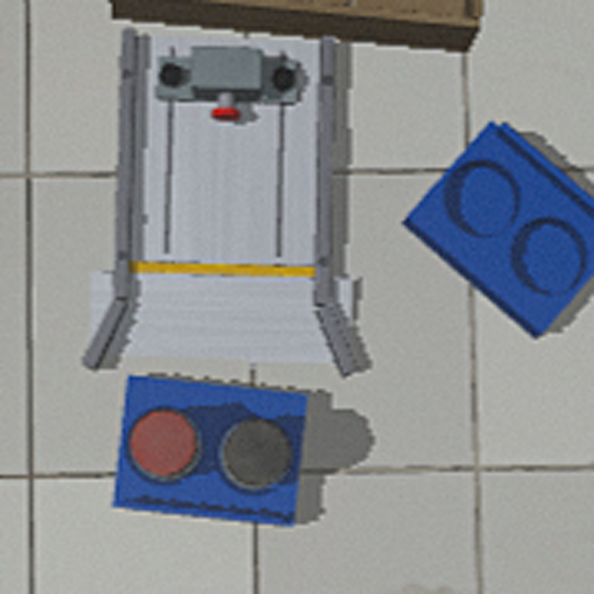

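The red cap now sits at (0.517, 0.100) at the right height, the racked cap at (0.5095, 0.040), and carrier yaw is −0.13. Next is a push with spread fingers, tilted so the gripper body stays behind the push plate.

```bash
cat >> h.py <<'E'
DY=-.041; L=np.array([.6475,.0600])-.073*np.array([np.cos(DY),np.sin(DY)])  # dock origin
PHI=.35
def pose(al,lat,yr,z,off=0.0):
    """TCP pose so that the finger front edge midpoint is at dock (al,lat), height z, heading DY+yr"""
    d=np.array([np.cos(DY),np.sin(DY),0]);n=np.array([-d[1],d[0],0])
    y=DY+yr;h=np.array([np.cos(y),np.sin(y),0]);l=np.array([-h[1],h[0],0]);up=np.array([0,0,1.])
    ty=-np.cos(PHI)*up+np.sin(PHI)*h; tz=l; tx=np.cross(ty,tz)
    R=np.stack([tx,ty,tz],1)
    e=np.array([L[0],L[1],0])+al*d+lat*n+z*up+off*h
    return (e-.011*ty-.010*tx), Ro.from_matrix(R).as_euler('xyz')
E
python3 - <<'E'
from workcell import *
import numpy as np,cv2
from h import *
np.set_printoptions(precision=4,suppress=True)
d=np.array([np.cos(DY),np.sin(DY)]);n=np.array([-d[1],d[0]])
c=np.array([.5140,.0702]);yr=-.126-DY
h=np.array([np.cos(-.126),np.sin(-.126)]);f=c-.046*h-L
al,lat=f@d,f@n;print("face along/lat/yr",al,lat,yr)
for a in [(al-.03,lat,yr,.16),(al-.03,lat,yr,.026),(.09,0,0,.03)]:
    p,r=pose(*a);print(p,r,solve_ik(p,r))
set_gripper(.070)
p,r=pose(al-.03,lat,yr,.20);move_to(p,r)
p,r=pose(al-.03,lat,yr,.026);line_to(p,speed=.1);hold(.3)
o=get_obs();print("base",o["force"],o["eef_pos"]-p,o["clock"])
p,r=pose(al+.012,lat,yr,.026);t=line_to(p,speed=.02,threshold=2)
o=get_obs();p0,_=pose(al,lat,yr,.026);print(t,"contact offset along h",(o["eef_pos"]-p0)[:2]@h,o["force"],o["clock"])
s=snapshot("scene");cv2.imwrite("pics/scene5.png",s["pixels"][:,:,::-1])
cv2.imwrite("pics/scene5c.png",cv2.resize(s["pixels"][130:290,190:390,::-1],None,fx=4,fy=3.7,interpolation=cv2.INTER_CUBIC))
s=snapshot("top");cv2.imwrite("pics/top5.png",s["pixels"][:,:,::-1])
E
```

```text
face along/lat/yr -0.10663981683866756 0.008624754873157413 -0.08499999999999999
[0.4253 0.0789 0.1669] [-1.5708 -0.35   -0.126 ] [ 0.0855  0.0684  2.188  -0.1389  0.5467 -1.2528]
[0.4253 0.0789 0.0329] [-1.5708 -0.35   -0.126 ] None
[0.6513 0.0598 0.0369] [-1.5708 -0.35   -0.041 ] [-0.0073  0.5572  1.8663 -0.032   0.3684 -1.5093]Traceback (most recent call last):
  File "<stdin>", line 13, in <module>
workcell.IKError: the arm cannot follow that straight line within its joint ranges
```

```bash
python3 - <<'E'
from workcell import *
import numpy as np
import h as hh
np.set_printoptions(precision=3,suppress=True)
print(get_obs()["clock"],get_obs()["eef_pos"])
al,lat,yr=-.1066,.0086,-.085
for phi in (.35,.3,.25,.2,.15,.1,0,-.15):
    hh.PHI=phi
    print(phi,[(dx,z) for dx in(-.03,-.02,-.01,0) for z in(.026,.03,.034,.038) if solve_ik(*hh.pose(al+dx,lat,yr,z)) is not None])
    q=solve_ik(*hh.pose(al+.02,lat,yr,.03));print(q)
E
```

```text
13.3833 [0.426 0.078 0.207]
0.35 []
None
0.3 [(-0.02, 0.038), (-0.01, 0.034), (-0.01, 0.038), (0, 0.03), (0, 0.034), (0, 0.038)]
[ 0.058  0.426  2.193 -0.236  0.234 -1.165]
0.25 [(-0.03, 0.026), (-0.03, 0.03), (-0.03, 0.034), (-0.03, 0.038), (-0.02, 0.026), (-0.02, 0.03), (-0.02, 0.034), (-0.02, 0.038), (-0.01, 0.026), (-0.01, 0.03), (-0.01, 0.034), (-0.01, 0.038), (0, 0.026), (0, 0.03), (0, 0.034), (0, 0.038)]
[ 0.05   0.425  2.152 -0.137  0.321 -1.27 ]
0.2 [(-0.03, 0.026), (-0.03, 0.03), (-0.03, 0.034), (-0.03, 0.038), (-0.02, 0.026), (-0.02, 0.03), (-0.02, 0.034), (-0.02, 0.038), (-0.01, 0.026), (-0.01, 0.03), (-0.01, 0.034), (-0.01, 0.038), (0, 0.026), (0, 0.03), (0, 0.034), (0, 0.038)]
[ 0.042  0.428  2.111 -0.084  0.407 -1.329]
0.15 [(-0.03, 0.026), (-0.03, 0.03), (-0.03, 0.034), (-0.03, 0.038), (-0.02, 0.026), (-0.02, 0.03), (-0.02, 0.034), (-0.02, 0.038), (-0.01, 0.026), (-0.01, 0.03), (-0.01, 0.034), (-0.01, 0.038), (0, 0.026), (0, 0.03), (0, 0.034), (0, 0.038)]
[ 0.035  0.434  2.071 -0.051  0.489 -1.367]
0.1 [(-0.03, 0.026), (-0.03, 0.03), (-0.03, 0.034), (-0.03, 0.038), (-0.02, 0.026), (-0.02, 0.03), (-0.02, 0.034), (-0.02, 0.038), (-0.01, 0.026), (-0.01, 0.03), (-0.01, 0.034), (-0.01, 0.038), (0, 0.026), (0, 0.03), (0, 0.034), (0, 0.038)]
[ 0.028  0.444  2.03  -0.028  0.569 -1.394]
0 [(-0.03, 0.026), (-0.03, 0.03), (-0.03, 0.034), (-0.03, 0.038), (-0.02, 0.026), (-0.02, 0.03), (-0.02, 0.034), (-0.02, 0.038), (-0.01, 0.026), (-0.01, 0.03), (-0.01, 0.034), (-0.01, 0.038), (0, 0.026), (0, 0.03), (0, 0.034), (0, 0.038)]
[ 0.016  0.471  1.949  0.     0.722 -1.429]
-0.15 [(-0.03, 0.026), (-0.03, 0.03), (-0.03, 0.034), (-0.03, 0.038), (-0.02, 0.026), (-0.02, 0.03), (-0.02, 0.034), (-0.02, 0.038), (-0.01, 0.026), (-0.01, 0.03), (-0.01, 0.034), (-0.01, 0.038), (0, 0.026), (0, 0.03), (0, 0.034), (0, 0.038)]
[ 0.001  0.528  1.828  0.023  0.935 -1.46 ]
```

```bash
sed -i 's/^PHI=.35/PHI=.25/' h.py; python3 - <<'E'
from workcell import *
import numpy as np,cv2
from h import *
np.set_printoptions(precision=4,suppress=True)
al,lat,yr=-.1066,.0086,-.085
h=np.array([np.cos(-.126),np.sin(-.126)])
set_gripper(.070)
p,r=pose(al-.025,lat,yr,.14);move_to(p,r)
p,r=pose(al-.025,lat,yr,.026);line_to(p,speed=.1);hold(.3)
o=get_obs();print("base",o["force"],o["eef_pos"]-p,o["clock"],o["gripper_width"])
p,r=pose(al+.012,lat,yr,.026);t=line_to(p,speed=.02,threshold=2)
o=get_obs();p0,_=pose(al,lat,yr,.026);print(t,"contact offset along h",(o["eef_pos"]-p0)[:2]@h,o["force"],o["clock"])
s=snapshot("scene");cv2.imwrite("pics/scene5.png",s["pixels"][:,:,::-1])
cv2.imwrite("pics/scene5c.png",cv2.resize(s["pixels"][130:290,190:390,::-1],None,fx=4,fy=3.7,interpolation=cv2.INTER_CUBIC))
s=snapshot("top");cv2.imwrite("pics/top5.png",s["pixels"][:,:,::-1])
E
```

```text
base [ 0.7593  0.1456 -0.1756] [0.0003 0.     0.0003] 15.5417 0.0699994605146571
True contact offset along h 0.00035546407886713694 [-0.495  -0.1619 -0.7119] 16.7583
```

View pics/scene5c.png

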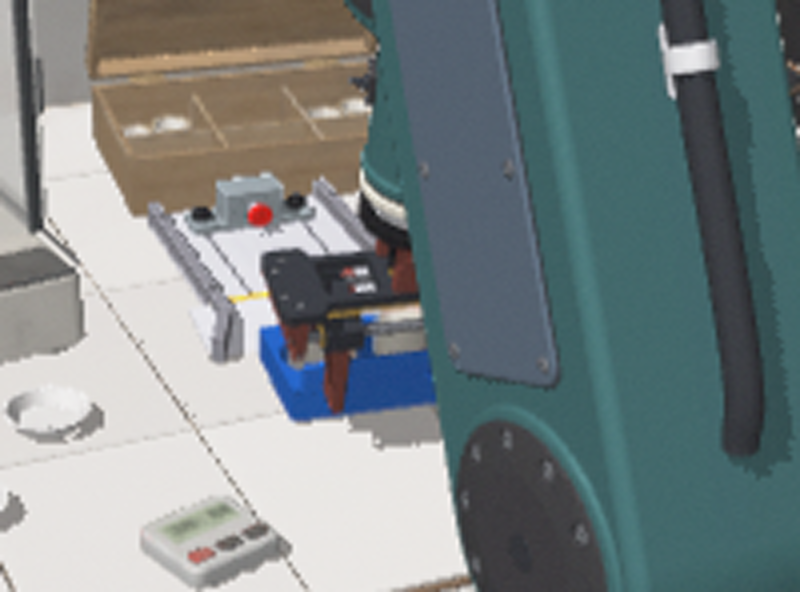

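View pics/top5.png

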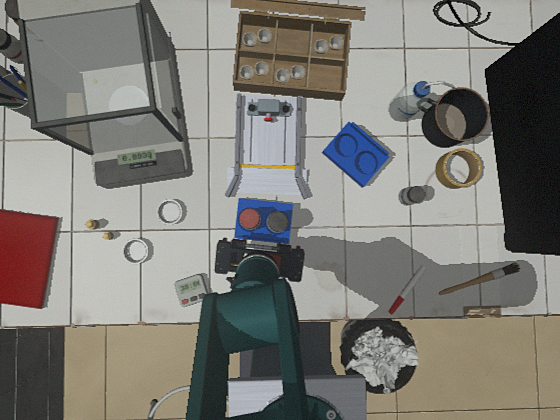

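Contact came within 0.4 mm of the predicted face position, and the top view stays clear of the arm. Pushing phase 1 along the carrier's own heading, then squaring up to the dock.

```bash
python3 - <<'E'
from workcell import *
import numpy as np,cv2,pickle
from h import *
np.set_printoptions(precision=4,suppress=True)
al,lat,yr=-.1066,.0086,-.085
# waypoints of the face: along, lat, yaw rel, tip height
W=[(al+.035,lat-.085*.035,yr,.027),(-.050,.0042,-.05,.028),(-.030,.0020,-.015,.029)]
for a in W:
    p,r=pose(*a);t=line_to(p,r,speed=.04,threshold=10)
    o=get_obs();print(t,o["clock"],o["force"],o["eef_pos"]-p)
    if t:break
s=snapshot("top");cv2.imwrite("pics/top6.png",s["pixels"][:,:,::-1]);pickle.dump(s,open("pics/top6.pkl","wb"))
cv2.imwrite("pics/crop6.png",cv2.resize(s["pixels"][85:265,180:360,::-1],None,fx=3.3,fy=3.3,interpolation=cv2.INTER_CUBIC))
for k,v in measure(s).items():print(k,v)
E
```

```text
False 17.8917 [-0.2175 -0.5078 -1.706 ] [0.0005 0.     0.0002]
False 18.5833 [ 0.1769  0.1535 -0.6064] [ 0.0009 -0.      0.0003]
False 19.2417 [-0.0045 -0.795  -0.3423] [ 0.0008 -0.      0.0003]
plate [0.608  0.0627 0.0428]
yaw_plate 1.3822266031474941
plate_rect ((590.46923828125, 63.45198440551758), (125.2842025756836, 92.37542724609375), 86.94222259521484)
top_rect ((592.8572998046875, 63.35441589355469), (126.24857330322266, 88.02810668945312), 87.1546401977539)
caps [(array([0.5837, 0.0936, 0.1017]), array([  9.5531, 111.6334, 141.91  ]), np.int32(311), ((584.0044555664062, 93.57666015625), 21.159067153930664)), (array([0.5805, 0.0333, 0.1018]), array([48.2273, 11.9156, 79.6948]), np.int32(308), ((581.442626953125, 33.479515075683594), 21.684368133544922))]
```

View pics/crop6.png

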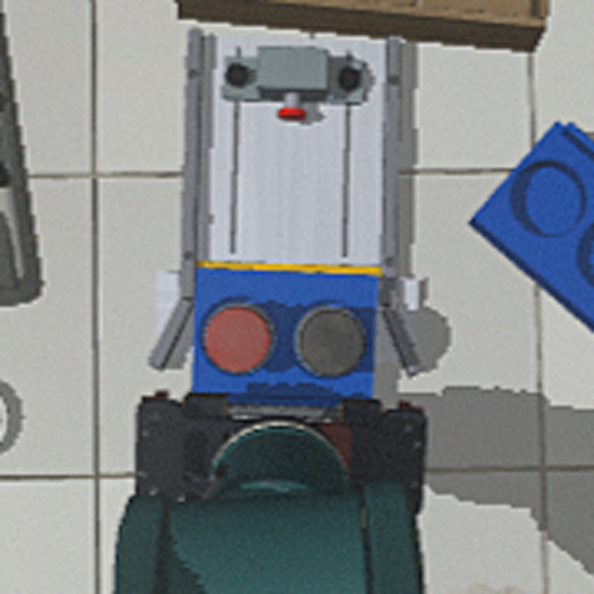

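The carrier is in the channel mouth, centred within about 1 mm, with yaw about −0.01 to the dock. Both bottles are upright and the front edge has reached the yellow lip at crop (290,268). Continuing up the ramp slowly.

```bash
python3 - <<'E'
from workcell import *
import numpy as np,cv2,pickle
from h import *
np.set_printoptions(precision=4,suppress=True)
W=[(-.010,.001,-.003,.028,.03),(.015,0,0,.029,.03),(.04,0,0,.033,.03),(.060,0,0,.036,.03),(.068,0,0,.036,.02)]
for *a,sp in W:
    p,r=pose(*a);t=line_to(p,r,speed=sp,threshold=12)
    o=get_obs();print(a[0],t,o["clock"],o["force"],o["eef_pos"]-p)
    if t:break
s=snapshot("top");cv2.imwrite("pics/top7.png",s["pixels"][:,:,::-1]);pickle.dump(s,open("pics/top7.pkl","wb"))
cv2.imwrite("pics/crop7.png",cv2.resize(s["pixels"][65:245,180:360,::-1],None,fx=3.3,fy=3.3,interpolation=cv2.INTER_CUBIC))
for k,v in measure(s).items():print(k,v)
E
```

```text
-0.01 False 20.1083 [-1.373  -0.2966  0.1993] [ 0.0006 -0.      0.0001]
0.015 False 21.0917 [-1.4668 -0.8481  1.1341] [ 0.0007 -0.0001  0.0002]
0.04 False 22.0833 [ 0.0189 -0.0018  0.1537] [ 0.0005 -0.      0.0002]
0.06 False 22.9083 [-1.284  -0.3243 -0.3192] [ 0.0006 -0.      0.0003]
0.068 False 23.4583 [ 0.2572 -0.16   -0.2458] [ 0.0003 -0.      0.    ]
plate [0.6686 0.0622 0.0417]
yaw_plate -0.1045932318805249
plate_rect ((690.0718994140625, 58.44718551635742), (123.7392807006836, 78.57620239257812), 86.5275650024414)
top_rect ((694.5114135742188, 57.66933059692383), (125.64891052246094, 81.74913024902344), 87.15320587158203)
caps [(array([0.6924, 0.0878, 0.1056]), array([ 18.8708, 116.84  , 139.9354]), np.int32(325), ((693.1387329101562, 88.3451156616211), 21.319303512573242)), (array([0.6902, 0.0271, 0.1056]), array([43.3687, 22.6969, 79.0844]), np.int32(320), ((691.3658447265625, 26.668943405151367), 21.596309661865234))]
```

View pics/crop7.png

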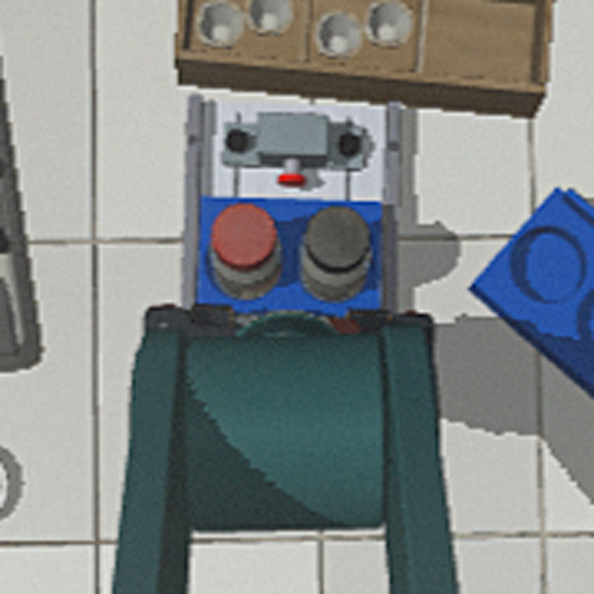

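The nose is on the deck, with caps at z 0.1056, and the front edge at crop row 197 is about 5 mm short of the red plunger tip. Creeping over the lip.

```bash
python3 - <<'E'
from workcell import *
import numpy as np,cv2,pickle
from h import *
np.set_printoptions(precision=4,suppress=True)
d=np.array([np.cos(DY),np.sin(DY)])
for a in (.071,.073,.0745):
    p,r=pose(a,0,0,.034);t=line_to(p,r,speed=.01,threshold=6);hold(.15)
    o=get_obs();s=snapshot("top");c=measure(s)["caps"]
    f=o["force"];print(a,t,o["clock"],"F along",f[:2]@d,f,"err",(o["eef_pos"]-p),"caps",[(k[0]) for k in c],"mid along",(np.mean([k[3][0] for k in c],0)/1000-L)@d)
cv2.imwrite("pics/crop8.png",cv2.resize(s["pixels"][65:245,180:360,::-1],None,fx=3.3,fy=3.3,interpolation=cv2.INTER_CUBIC))
s=snapshot("scene");cv2.imwrite("pics/scene8c.png",cv2.resize(s["pixels"][130:290,190:390,::-1],None,fx=4,fy=3.7,interpolation=cv2.INTER_CUBIC))
E
```

```text
0.071 False 24.1667 F along 0.6877249619595751 [ 0.6655 -0.5571 -0.6923] err [ 0.0003 -0.      0.0001] caps [array([0.6945, 0.0876, 0.1041]), array([0.6921, 0.0272, 0.1044])] mid along 0.1200633494884225
0.073 False 24.7167 F along -0.6004852505254599 [-0.5954  0.1361  0.6049] err [-0.0002  0.     -0.0001] caps [array([0.6947, 0.0876, 0.1041]), array([0.6921, 0.0272, 0.1043])] mid along 0.12003965200271871
0.0745 False 25.2167 F along -1.6753994152974179 [-1.6639  0.314  -1.0103] err [-0.0002  0.     -0.0001] caps [array([0.6947, 0.0875, 0.1035]), array([0.6926, 0.0272, 0.1035])] mid along 0.12076587011756121
```

View pics/scene8c.png

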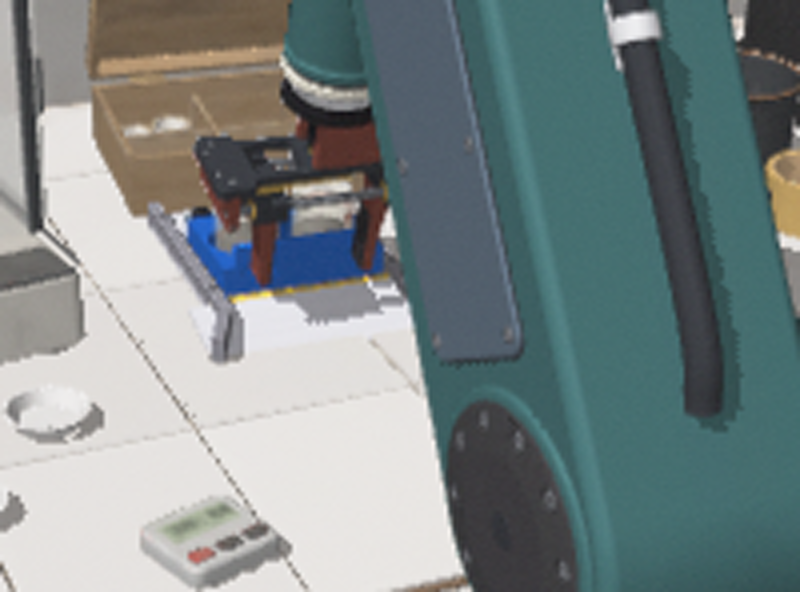

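View pics/crop8.png

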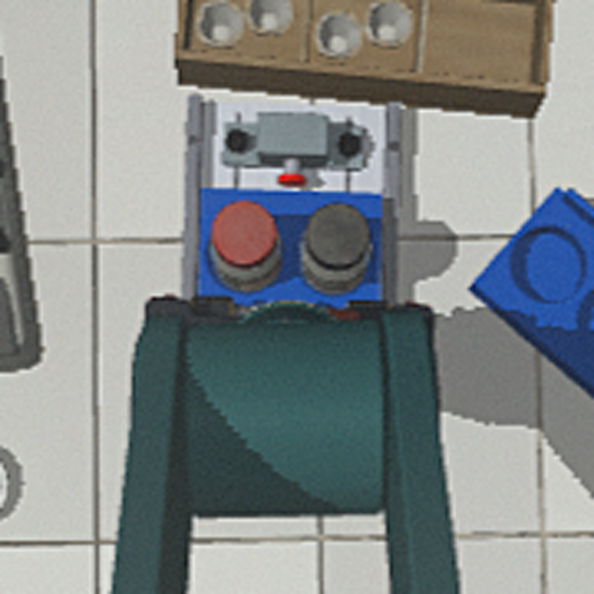

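The carrier has dropped: caps at z 0.1035, against 0.104 predicted on the deck, and the yellow lip shows fully behind it at scene crop (250,297). Now creeping toward the plunger, averaging the force at each step.

```bash
python3 - <<'E'
from workcell import *
import numpy as np,cv2,pickle
from h import *
s0=pickle.load(open("pics/top4.pkl","rb"));w=cloud(s0);hs=cv2.cvtColor(s0["pixels"],cv2.COLOR_RGB2HSV).astype(int)
d=np.array([np.cos(DY),np.sin(DY)])
m=((hs[...,0]<8)|(hs[...,0]>172))&(hs[...,1]>150);m[:110]=0;m[130:]=0;m[:,:255]=0;m[:,285:]=0
q=w[m];al=(q[:,:2]-L)@d;print("plunger px",len(q),"along min/med",np.percentile(al,[0,10,50]),"z",np.median(q[:,2]),"-> face at contact",al.min()-.092)
def F():
    v=[]
    for _ in range(8):
        hold(.025);v.append(get_obs()["force"][:2]@d)
    return np.mean(v),np.std(v)
a=.0745;n=0
while a<.0955:
    a+=.001
    p,r=pose(a,0,0,.033);t=line_to(p,r,speed=.01,threshold=8);f,sd=F();o=get_obs()
    print(round(a*1000,1),t,"F %.2f sd %.2f"%(f,sd),"act %.2f"%(1000*(a+(o["eef_pos"]-p)[:2]@d)),"t %.2f"%o["clock"])
    if f<-5 or t:break
E
```

```text
plunger px 15 along min/med [0.17418913 0.1750188  0.17568178] z 0.032617138934554424 -> face at contact 0.08218913267514225
75.5 False F -1.30 sd 0.19 act 75.65 t 25.81
76.5 False F -1.75 sd 0.52 act 76.66 t 26.26
77.5 False F -1.71 sd 0.42 act 77.58 t 26.71
78.5 False F -1.38 sd 0.27 act 78.55 t 27.16
79.5 False F -1.73 sd 0.49 act 79.57 t 27.61
80.5 False F -1.37 sd 0.32 act 80.59 t 28.06
81.5 False F -1.27 sd 0.68 act 81.56 t 28.51
82.5 False F -1.75 sd 0.22 act 82.50 t 28.96
83.5 False F -3.99 sd 0.52 act 83.16 t 29.41
84.5 False F -5.35 sd 0.48 act 83.83 t 29.86
```

The spring picks up at a face position of about 82.3 mm (the camera predicted 82.2), and the force agrees with 2.5 N/mm. Pressing on to about 3 mm.

```bash
python3 - <<'E'
from workcell import *
import numpy as np,cv2,pickle
from h import *
d=np.array([np.cos(DY),np.sin(DY)])
def F():
    v=[]
    for _ in range(8):
        hold(.025);v.append(get_obs()["force"][:2]@d)
    return np.mean(v)
a=.0845
while a<.089:
    a+=.0007
    p,r=pose(a,0,0,.033);t=line_to(p,r,speed=.01,threshold=6);f=F();o=get_obs()
    act=1000*(a+(o["eef_pos"]-p)[:2]@d)
    print(round(a*1000,1),t,"F %.2f"%f,"act %.2f"%act,"t %.2f"%o["clock"])
    if f<-8.5 or act>85.3 or t:break
hold(.4);print("held",F())
s=snapshot("top");c=measure(s)["caps"];print([k[0] for k in c])
# back off slowly, then away
p,r=pose(.078,0,0,.033);line_to(p,r,speed=.015);print(F())
p,r=pose(.045,0,0,.036);line_to(p,r,speed=.06);print(F())
p,r=pose(.02,0,0,.18);line_to(p,r,speed=.15)
move_to([.40,-.22,.25],[-np.pi/2,0,-1.0])
s=snapshot("top");pickle.dump(s,open("pics/top9.pkl","wb"));cv2.imwrite("pics/crop9.png",cv2.resize(s["pixels"][65:245,180:360,::-1],None,fx=3.3,fy=3.3,interpolation=cv2.INTER_CUBIC));cv2.imwrite("pics/top9.png",s["pixels"][:,:,::-1])
for k,v in measure(s).items():print(k,v)
print(get_obs()["clock"])
E
```

```text
85.2 False F -6.38 act 84.07 t 30.31
85.9 False F -7.19 act 84.39 t 30.76
86.6 False F -8.27 act 84.65 t 31.21
87.3 False F -8.98 act 84.96 t 31.66
held -9.161752629153815
[array([0.70475054, 0.08706099, 0.10334664]), array([0.70221   , 0.02676389, 0.10352549])]
0.24027832644034522
0.10803178642332151
plate [0.66637323 0.05885045 0.05234714]
yaw_plate -0.16654127191721071
plate_rect ((703.190185546875, 58.082149505615234), (122.51615142822266, 91.44779205322266), 88.01946258544922)
top_rect ((703.42041015625, 57.7747802734375), (125.25223541259766, 92.8193130493164), 87.25621795654297)
caps [(array([0.70313937, 0.0871448 , 0.10331057]), array([ 16.50621118, 113.61801242, 119.6242236 ]), np.int32(322), ((704.2455444335938, 87.35261535644531), 20.958356857299805)), (array([0.70101007, 0.02690104, 0.10358854]), array([44.55520505, 18.48580442, 67.69085174]), np.int32(317), ((702.0606689453125, 26.267362594604492), 21.177431106567383))]
36.6333
```

View pics/crop9.png

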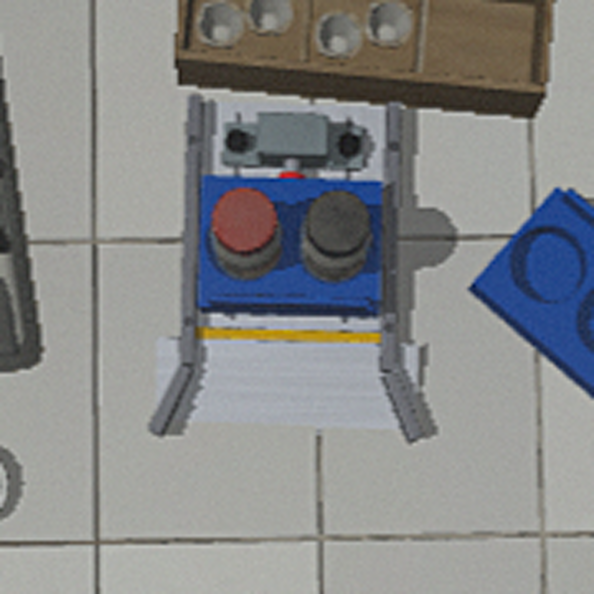

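View pics/top9.png

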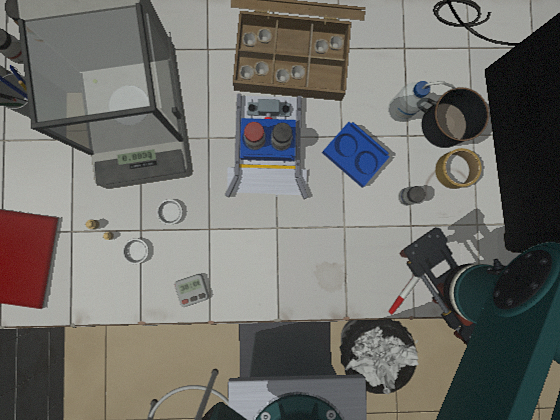

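The carrier sits flat behind the lip, touching the plunger. Both caps are at z 0.1035 and 60.2 mm apart, yaw to the dock is under 0.01 rad, and the bystanders are where they were. The robot is clear, so I'm handing it in.

```bash
python3 - <<'E'
from workcell import *
hold(.3);job_done();print(get_obs()["clock"])
E
```

```text
the job is handed in; nothing more can be done
the job is handed in; nothing more can be done
```

The job is handed in at about 37 s on the clock, well inside the 72 s limit. It gives no verdict, so what follows rests on my own checks.

- **Bottle:** I stood the red-capped bottle in the carrier's empty well. It touched down within 0.5 mm of the expected floor height, and I released it there.
- **Push:** I slid the carrier with spread, tilted fingers, straightening it on the ramp. It went over the lip and dropped onto the deck; the caps were then within 0.5 mm of the height predicted there.
- **Plunger:** It was met with the push face about 82.3 mm along the dock; the camera had predicted 82.2. I pressed to about 9.2 N in total, against about 1.5 N of sliding, which means it gave about 3 mm, and held for over half a second.
- **Final picture:**
  - The carrier is flat behind the lip, straight to within 0.01 rad of the dock, and still touching the plunger.
  - Both bottles are upright in their wells.
  - The bystanders look unmoved, and the arm is clear.

**What failed or disagreed:**
- My first approach line behind the carrier, with a 0.35 rad tool tilt, was out of the arm's joint range and was refused without moving. I used 0.25 rad instead.
- The rear-plate yaw fit stopped being usable once the gripper or pitch changed what it saw. For the later checks I took the yaw from the line between the two caps.

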